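Reset the ratcheted screen lifter and wind it up three clicks

ROBOT

A 7-joint arm with a two-finger parallel gripper is mounted at the origin on the work surface; the furniture and walls round the work are solid. World frame = base frame: x ahead of the robot, y to its left, z up, the work surface at z = 0. Lengths are in m, angles in rad, forces in N, time in s.
With the tool pointing down it reaches from about 0.375 to 0.925 m from the base axis. Payload 3.1 kg.
Tool frame: the origin (TCP) lies midway between the tips of the shut fingers; the grasp point (between the pads) lies 19 mm behind it (hold_point_z is the distance from the TCP to the grasp point, in m); z points along the fingers, y is the line along which they close (so a half turn about z gives the same grasp; the last joint's range is limited). The gripper opens to 85 mm and grips with 20 to 120 N. Pads are 22 mm wide; open, the fingers measure 114 mm over their backs; the gripper's body (76 mm by 85 mm) begins 54 mm behind the grasp point. The pads swing forward as they close: fully open they stand 13 mm farther back than shut.
Start: joints at [-1.356, 0.383, 0.044, 1.598, -0.018, 1.161, -0.05], TCP at [0.2, 0.618, 0.231] pointing down, gripper open.
Joint ranges: [-2.61, 2.61], [-0.41, 2.15], [-1.48, 1.57], [0, 2.5], [-1.57, 4.71], [0.05, 1.97], [-2.85, 2.85]. Speed limits (rad/s): [2.79, 2.79, 3.14, 3.14, 3.14, 3.14, 3.14].

INTERFACE

Orientations are given as a unit quaternion [x, y, z, w].
In Python, from bench import * gives the robot as it stands.
- The arm moves only by the shell command python3 -m crank 'ROWS' [FORCE]. ROWS is JSON, a list that holds one entry, the list of rows, each a list of 7 numbers: the shift along the tool's x, y, z in m, then the turn, a rotation vector about the tool's x, y, z in rad, then the finger opening in m, from 0 to 0.0854. A call has 1 to 12 rows; each row is the pose to reach, as a shift and turn from the pose commanded when the call began, along the tool's axes at that moment; what a row does not reach only later rows make up. A row lasts 1/10 s, in which the tool goes at most 50 mm and 8.59 degrees, less where a joint would pass 70% of its speed; a pose out of reach is approached as far as the arm can. A call with a gripper value outside its range is refused whole. The fingers move at their own pace and stop on an object; FORCE is the grip in N (left out, the last holds). Time passes only in rows, so rows that repeat a pose let the fingers close. It gives the time, the measured TCP pose, the force, the opening and the grip force at its end, in the units of the state.
- get_obs(): the state, without advancing time (a new reading comes with each control period).
- capture(name): name is "scene" or "top"; returns (picture, depth): 384x512x3 uint8, red, green, blue; 384x512 float32, m along the optical axis (not along the pixel's ray), 0 where there is no reading.
- calibration(name): a dict with "vertical_fov" (degrees; the focal length in pixels is half the picture's height over the tangent of half this angle, whatever the lens; pixels are square), "cx", "cy" (the principal point, pixels), "view" (4x4, takes a point from world to camera coordinates). Camera axes: x right, y down, z forward; pixel columns grow to the right and rows downward; lengths in m; the calibration is good to about 2 mm. A picture is of the moment at which its call begins. calibration takes no time and is no camera call.
- close_job(): hands the job in; it is judged then, once.
The state is a dict: "time_s": time; "joint_pos": joint angles; "qd": joint speeds; "joint_efforts": joint torques, N m; "eef_pos": TCP position; "tool_rot": TCP orientation; "contact_force": force on the tool from outside, world axes, zero at the start; "ft_torque": the same for the moment, N m; "gripper_width": finger opening in m; "grip_force": force on a finger pad.
Only numpy, scipy, OpenCV 4.12 (cv2) and the standard library are available. Lean on these libraries where they do the work, as an engineer would, in place of code of your own. Each camera call takes 0.05 s, during which the arm holds its last target. There are 200 camera calls.

TASK

The little screen lifter has been wound too high. Swing its red-handled pawl right over backwards so that it stays out of the teeth, turn the black knob back (anticlockwise) until the yellow lug rests firmly but gently on the brass stop, and lower the pawl into the teeth again. Then wind the knob on clockwise, slowly, by exactly three clicks, ease it back until the third tooth bears firmly but gently on the pawl, and let go, never forcing the knob against the pawl or the stop and leaving the ink pots and the wooden block where they are.

Things in the scene. Friction and masses are not known exactly. Their poses are not given: they have to be found in the camera images.
- lifter: the screen lifter, fixed to the table: blue plate 165 x 222 mm, 12 mm thick, carrying all the parts named below. Its origin is on the knob's vertical axis at table height; x, y in the plate, z up. The pawl is on its -y side, the lift pad (a black rubber-topped post, rises 4 mm a click) on its +y side.
- knob_turn (a joint): angle of the black bar knob about the vertical axis at the lifter's origin (rad), growing clockwise from above = winding. The bar is 56 mm long, 16 mm thick, sides upright from 46 to 80 mm above the table; at 0 it lies along the lifter's x, at q it has turned by -q about z. It turns stiffly (about 0.15 N m), stays where left, and carries the ratchet wheel.
- knob: black knob with the steel ratchet wheel under it, radius 52 mm, 20 teeth standing up on its rim (foot 30, crest 36 mm above the table). Pawl down, a tooth bears on the pawl at knob 0.314, 0.628, 0.942 .. rad (within 0.02); between, the pawl rides up a ramp and clicks down as each is passed clockwise. A yellow lug sticks out of the rim at 22 mm height. Origin: the lifter's.
- stop: brass post, 12 mm across, top 44 mm above the table, 60 mm from the knob's axis on the plate's -x side; rigid. Clamped by hand so that the lug meets it, turning anticlockwise, at a knob angle between 0.05 and 0.25 rad: feel for it. More than 3 N there is resting firmly, more than 25 N is forcing. Its origin is on the knob's axis, not the post.
- pawl_swing (a joint): angle of the pawl about its hinge (rad): 0 to 0.12 with its nose in the teeth, 2.2 thrown right back on its limit, growing as the handle swings up and over towards the lifter's +x. Its weight drops it slowly (about 1 s) into the teeth from below 1.2 rad and throws it back from above 1.5. With it down, the knob cannot turn anticlockwise past a tooth.
- pawl: the pawl: red handle and steel arm, 55 mm from the hinge to the nose in the teeth; the arm is beside the handle on the wheel's side. Origin on the hinge. The nose meets the teeth 44 mm from the knob's axis: more than 3 N there is bearing firmly, more than 25 N is forcing.
- pot_blue: small ink pot with blue lid, 58 mm across, 64 mm high; bystander, origin at the centre of its underside
- pot_red: small ink pot with red lid, 60 mm across, 58 mm high; bystander, origin at the centre of its underside
- prop_block: paint-stained wooden block 42 x 75 x 30 mm; bystander, origin at the centre of its underside
- pawl_hinge (a point): the pawl's hinge: 55 mm along x, -44 mm along y, 43 mm up in the lifter's frame; the hinge line is parallel to the lifter's y
- pawl_handle (a point): the point at which to take the red handle, a round bar 12 mm thick parallel to the hinge line, free over 17 mm to either side of this point, which lies 34 mm outward (lifter -y) of the hinge point. With the pawl at 0 it is 45 mm towards -x of the hinge and 24 mm above it (67 mm above the table); at 2.2, 46 mm towards +x and 22 mm above it. It moves with the pawl.

How it is judged:
On the way, in this order (a step that is already met when the one before it is completed fails the run):
1. the pawl is thrown right back and stays there (value of joint pawl_swing above 2 rad), for 0.2 s.
2. the lug rests on the stop with more than 3 N, the pawl still thrown back (contact force between stop and knob above 3 N and value of joint pawl_swing above 1.8 rad), for 0.1 s.
3. the pawl is down in the teeth again, the knob not yet advanced by a click (value of joint pawl_swing below 0.15 rad and value of joint knob_turn below 0.29 rad), for 0.2 s.
4. the knob is on its first click with the pawl down (value of joint pawl_swing below 0.15 rad and value of joint knob_turn between 0.33 and 0.62 rad), for 0.1 s.
5. the knob is on its second click with the pawl down (value of joint pawl_swing below 0.15 rad and value of joint knob_turn between 0.645 and 0.93 rad), for 0.1 s.
6. the third tooth bears on the pawl with more than 3 N (contact force between pawl and knob above 3 N and value of joint pawl_swing below 0.05 rad and value of joint knob_turn between 0.88 and 1 rad), for 0.1 s.
At the end, for the whole second after the job is handed in: the pawl lies fully in the teeth (below 0.06 rad), the knob is at rest at its third click, eased back onto the pawl (0.88 to 1.0 rad) (value of joint knob_turn between 0.88 and 1 rad and value of joint pawl_swing below 0.06 rad and velocity of joint knob_turn between -0.05 and 0.05 rad/s); the robot touches nothing.
It fails at once if the knob is forced against the pawl (more than 25 N) (contact force between pawl and knob above 25 N).
It fails at once if the lug is forced against the stop (more than 25 N) (contact force between stop and knob above 25 N).
It fails at once if an ink pot or the wooden block is moved by more than 20 mm (distance of any of pot_blue, pot_red, prop_block from where it was at the start of the episode above 0.02 m).
It also fails if it takes over 72 s, if anything falls off the work surface, if the arm or the gripper's body presses on something with over 40 N, if the wrist force passes 120 N, or if a joint passes its speed limit or range.

## Working session

There is one attempt and no reset: what is moved stays moved. The work goes in short steps, Python scripts to look and compute and a shell command to move; the robot and the scene stay as the last step left them, time stands still between calls to the robot, and variables do not carry over. Pictures are saved under pics/ and viewed, at most 10 in all, crops included, and the job is handed in when it is done.

```bash
mkdir -p pics; ls; cat > h.py <<'E'
from bench import *
import numpy as np, cv2
def cal(n):
    c=calibration(n); f=192/np.tan(np.radians(c["vertical_fov"])/2); return f,c["cx"],c["cy"],np.array(c["view"])
def unproj(n,d):
    f,cx,cy,V=cal(n); v,u=np.mgrid[:384,:512]
    P=np.stack([(u-cx)/f*d,(v-cy)/f*d,d,np.ones_like(d)],-1)@np.linalg.inv(V).T
    return P[...,:3]
def proj(n,p):
    f,cx,cy,V=cal(n); q=V@np.append(p,1); return q[0]/q[2]*f+cx,q[1]/q[2]*f+cy
E
python3 - <<'E'
from h import *
o=get_obs(); print({k:np.round(v,3).tolist() for k,v in o.items()})
for n in("top","scene"):
    p,d=capture(n); np.savez(n,p=p,d=d); cv2.imwrite(f"pics/{n}0.png",cv2.resize(p[...,::-1],(800,600))); print(cal(n))
E
```

```text
pics
{'time_s': 0.0, 'joint_pos': [-1.356, 0.384, 0.044, 1.6, -0.018, 1.161, -0.05], 'qd': [0.001, 0.001, 0.001, -0.002, 0.0, -0.0, -0.0], 'joint_efforts': [0.0, -43.348, 1.025, -24.95, 0.011, 0.011, -0.0], 'eef_pos': [0.2, 0.618, 0.23], 'tool_rot': [0.156, 0.988, -0.001, -0.0], 'contact_force': [0.43, -0.551, -0.94], 'ft_torque': [-0.068, -0.022, 0.018], 'grip_force': 0.0, 'gripper_width': 0.086}
(np.float64(481.85993498392565), 254.13721247991143, 201.12678650367343, array([[ 0.02371088, -0.99934738,  0.027251  , -0.00661952],
       [-0.98109969, -0.02849699, -0.19139313,  0.58055459],
       [ 0.19204479, -0.02219785, -0.98113508,  1.05152872],
       [ 0.        ,  0.        ,  0.        ,  1.        ]]))
(np.float64(358.8081807521675), 257.5743611781262, 190.67000432944826, array([[ 0.83446248, -0.55064358,  0.02154094, -0.47504036],
       [-0.28190351, -0.4601403 , -0.84190339,  0.225155  ],
       [ 0.47350055,  0.69646433, -0.53919817,  0.58427963],
       [ 0.        ,  0.        ,  0.        ,  1.        ]]))
```

View pics/top0.png

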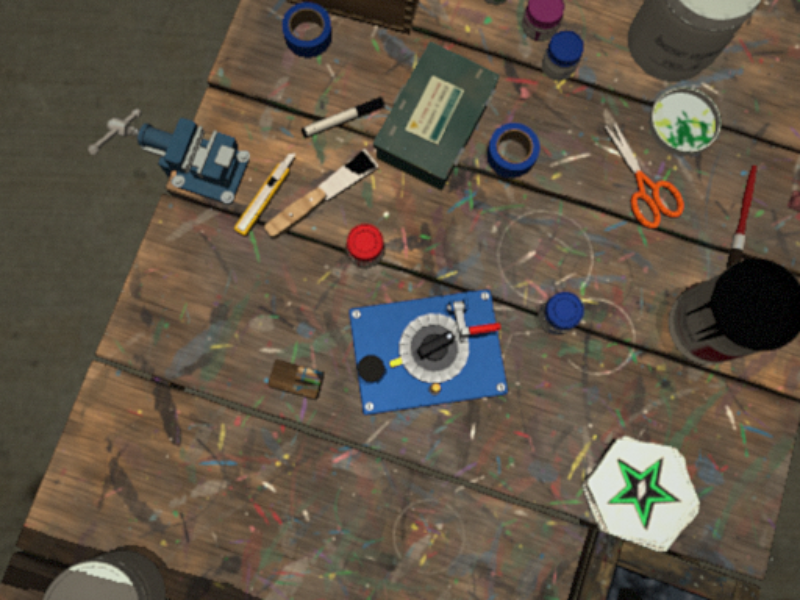

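View pics/scene0.png

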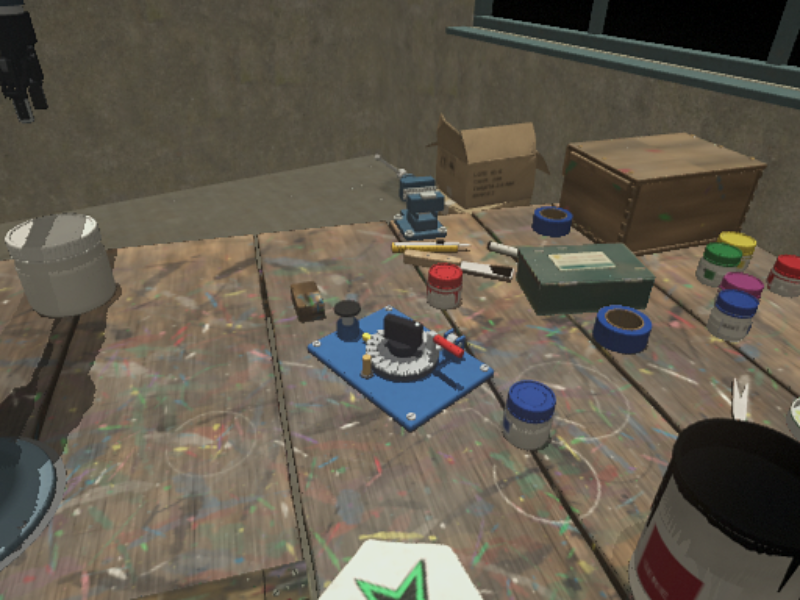

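Top view shows the lifter's plate (centre about 430,350 in the 800-px picture), stop at (435,388), pawl handle at (485,329), lug at (397,363), pad at (371,369). The red pot is at (365,243), the blue pot at (564,311) and the block at (295,378). Lifter x is roughly world +x.

```bash
python3 - <<'E'
from h import *
z=np.load("top.npz"); p=z["p"]; d=z["d"]; P=unproj("top",d)
f,cx,cy,V=cal("top"); iV=np.linalg.inv(V)
def ray(u,v,h):
    r=iV[:3,:3]@[(u-cx)/f,(v-cy)/f,1]; c=iV[:3,3]; return c+r*(h-c[2])/r[2]
hsv=cv2.cvtColor(p,cv2.COLOR_RGB2HSV)
H,S,Vv=[hsv[...,i].astype(int) for i in range(3)]
m=((H>100)&(H<122)&(S>120)&(Vv>70)).astype(np.uint8)
m[:, :215]=0; m[:,335:]=0; m[:180]=0; m[275:]=0
pts=np.argwhere(m)[:,::-1].astype(np.float32)
W=np.array([ray(u,v,0.012)[:2] for u,v in pts],np.float32)
r=cv2.minAreaRect(W); print("rect",r)
# points by height inside plate
roi=np.zeros_like(m); roi[170:280,215:335]=1
for lo,hi in((.026,.042),(.06,.09)):
    q=P[(roi>0)&(P[...,2]>lo)&(P[...,2]<hi)]; print(lo,len(q),q.mean(0),q.min(0),q.max(0))
def seg(c,n):
    q=P[c&(P[...,2]>.005)&(roi>0)]; print(n,len(q),np.median(q,0),q.min(0),q.max(0)); return q
seg(((H<6)|(H>174))&(S>150),"red"); q=seg((H>22)&(H<32)&(S>150),"yellow"); seg((H>12)&(H<22)&(S>140),"brass")
for n,b in(("potred",(135,180,215,250)),("potblue",(180,215,345,378)),("block",(225,258,168,210))):
    q=P[b[0]:b[1],b[2]:b[3]].reshape(-1,3); q=q[q[:,2]>(.02 if n=="block" else .045)]; print(n,(q.min(0)+q.max(0))/2,q[:,2].max())
c=cv2.resize(p[180:275,215:335,::-1],(760,600),interpolation=cv2.INTER_CUBIC); cv2.imwrite("pics/crop.png",c)
E
```

```text
rect ((0.5355638265609741, -0.03918740898370743), (0.164871945977211, 0.22034922242164612), 9.672443389892578)
0.026 1201 [ 0.53372713 -0.0452777   0.03157928] [ 0.47119912 -0.09806747  0.02603544] [0.60884427 0.0159804  0.04192208]
0.06 472 [ 0.53014097 -0.03667633  0.07185159] [ 0.48022735 -0.14043928  0.06001607] [0.56787008 0.06370626 0.08493201]
red 89 [ 0.55987606 -0.11555785  0.07511455] [ 0.36779827 -0.14043928  0.06871075] [0.56787008 0.03327053 1.14298627]
yellow 33 [0.51297574 0.00662198 0.02636256] [ 0.47284935 -0.05087981  0.02156946] [0.52066601 0.0159804  0.04711575]
brass 12 [ 0.47791262 -0.0486407   0.04028371] [ 0.47093535 -0.05342378  0.01442295] [ 0.48296036 -0.04561751  0.044129  ]
potred [0.54392994 0.0595874  0.59418963] 1.1429862698033693
potblue [ 0.49383644 -0.11630096  0.59478138] 1.1429862698033693
block [0.44027342 0.11426188 0.58181512] 1.1429862698033693
```

View pics/crop.png

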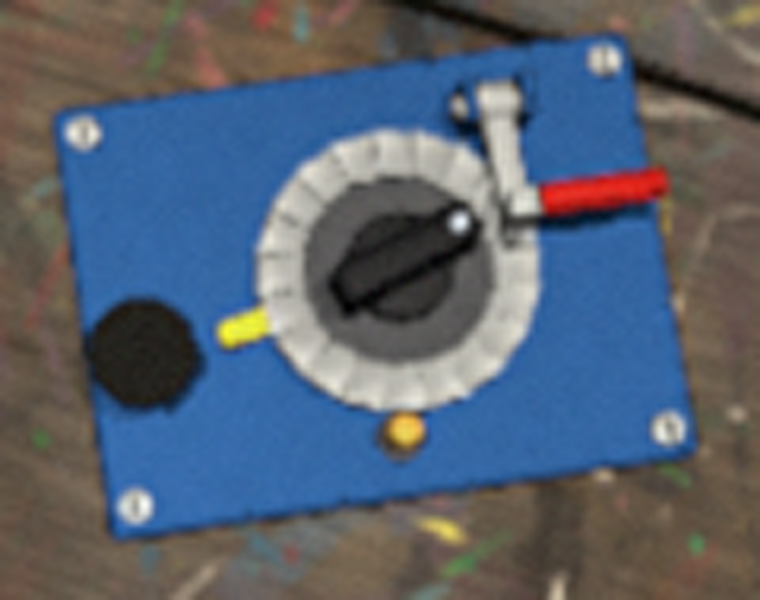

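The crop shows the wheel centred near crop pixel (398,270), the bar about 71° clockwise of lifter x (so knob about 1.25 rad), the lug at (240,330), the stop at (405,432) and the handle from (540,195) to (665,185). I fit the lifter frame next.

```bash
cat >> h.py <<'E'
from scipy.spatial.transform import Rotation as R
def plan(p,yaw_y):
    """rows shift/turn from current measured pose to TCP p, tool down with closing axis at world yaw (rad), mod pi nearest"""
    o=get_obs(); T=R.from_quat(o["tool_rot"]); y=np.array([np.cos(yaw_y),np.sin(yaw_y),0]); 
    if y@T.as_matrix()[:,1]<0: y=-y
    M=R.from_matrix(np.array([np.cross(y,[0,0,-1]),y,[0,0,-1]]).T)
    return np.round(T.inv().apply(np.array(p)-o["eef_pos"]),4),np.round((T.inv()*M).as_rotvec(),4)
E
python3 - <<'E'
from h import *
from scipy.optimize import least_squares
z=np.load("top.npz"); p=z["p"]; P=unproj("top",z["d"])
f,cx,cy,V=cal("top"); iV=np.linalg.inv(V)
def ray(u,v,h):
    r=iV[:3,:3]@[(u-cx)/f,(v-cy)/f,1]; c=iV[:3,3]; return c+r*(h-c[2])/r[2]
g=lambda a,b:(215+a*120/760,180+b*95/600)
yaw=np.radians(9.67); Rz=np.array([[np.cos(yaw),-np.sin(yaw)],[np.sin(yaw),np.cos(yaw)]])
# wheel rim by crop eyeball (excl. pawl): outer points
rim=[(258,270),(280,190),(340,140),(400,130),(275,340),(330,395),(400,410),(465,395),(515,350),(538,290)]
W=np.array([ray(*g(*q),.034)[:2] for q in rim])
s=least_squares(lambda t:np.hypot(*(W-t[:2]).T)-t[2],[.53,-.045,.052]); print("wheel",s.x)
o=s.x[:2]; rc=np.array([.53556,-.03919]); print("plate centre in lifter",Rz.T@(rc-o))
for n,q,h in(("stop",(406,430),.044),("pad",(143,353),.07),("lugtip",(225,333),.025),("handle in",(540,200),.072),("handle out",(665,185),.072),("bar a",(340,290),.08),("bar b",(465,222),.08),("hinge",(500,95),.047)):
    w=ray(*g(*q),h); print(n,w.round(4),(Rz.T@(w[:2]-o)).round(4))
for n,q,h in(("potblue",(361,199),.064),("potred",(233.6,155),.058),("block",(189,242),.03)):
    w=ray(*q,h); print(n,w.round(3),(Rz.T@(w[:2]-o)).round(3))
m=(P[...,2]>.062)&(P[...,2]<.1)&(np.hypot(P[...,0]-o[0],P[...,1]-o[1])<.035); q=P[m]; L=(q[:,:2]-o)@Rz
print("knob",len(q),L.mean(0),np.median(q[:,2])); r=cv2.minAreaRect(L.astype(np.float32)); print(r)
E
```

```text
wheel [ 0.53554134 -0.04813997  0.05226908]
plate centre in lifter [0.00152175 0.00881967]
stop [ 0.4753 -0.0512  0.044 ] [-0.0599  0.0071]
pad [0.4976 0.0441 0.07  ] [-0.0219  0.0973]
lugtip [0.5113 0.0146 0.025 ] [-0.0134  0.066 ]
handle in [ 0.5562 -0.0959  0.072 ] [ 0.0123 -0.0505]
handle out [ 0.5629 -0.1407  0.072 ] [ 0.0114 -0.0958]
bar a [ 0.5206 -0.0245  0.08  ] [-0.0108  0.0258]
bar b [ 0.5461 -0.0683  0.08  ] [ 0.007  -0.0217]
hinge [ 0.5995 -0.0839  0.047 ] [ 0.057 -0.046]
potblue [ 0.591 -0.237  0.064] [ 0.023 -0.195]
potred [0.689 0.059 0.058] [0.169 0.08 ]
block [0.485 0.156 0.03 ] [-0.015  0.21 ]
knob 185 [-0.00070306  0.00056302] 0.07838165069464509
((-2.852408215403557e-06, 0.00016167759895324707), (0.016207903623580933, 0.055455755442380905), 19.540447235107422)
```

```bash
python3 - <<'E'
from h import *
print(plan([.5585,-.1233,.15],np.radians(9.67)))
E
```

```text
(array([-0.5693, -0.5945,  0.0815]), array([-0.0021,  0.0014,  1.0893]))
```

```bash
python3 -m crank '[[[-0.5693,-0.5945,0,0,0,1.0893,0.04],[-0.5693,-0.5945,0,0,0,1.0893,0.04],[-0.5693,-0.5945,0,0,0,1.0893,0.04],[-0.5693,-0.5945,0,0,0,1.0893,0.04],[-0.5693,-0.5945,0,0,0,1.0893,0.04],[-0.5693,-0.5945,0,0,0,1.0893,0.04],[-0.5693,-0.5945,0,0,0,1.0893,0.04],[-0.5693,-0.5945,0,0,0,1.0893,0.04],[-0.5693,-0.5945,0,0,0,1.0893,0.04],[-0.5693,-0.5945,0,0,0,1.0893,0.04],[-0.5693,-0.5945,0,0,0,1.0893,0.04],[-0.5693,-0.5945,0,0,0,1.0893,0.04]]]' 20; python3 - <<'E'
from h import *
print(plan([.5585,-.1233,.15],np.radians(9.67)))
E
```

```text
time_s: 1.3
eef_pos: [0.4616, 0.0765, 0.2311]
tool_rot: [0.645, 0.764, 0.0, -0.0]
contact_force: [1.3, 0.8, -0.9]
gripper_width: 0.04
grip_force: 0.0
(array([-0.2133,  0.0619,  0.081 ]), array([ 0.    , -0.0007,  0.0002]))
```

```bash
python3 -m crank '[[[-0.2133,0.0619,0,0,0,0,0.04],[-0.2133,0.0619,0,0,0,0,0.04],[-0.2133,0.0619,0,0,0,0,0.04],[-0.2133,0.0619,0,0,0,0,0.04],[-0.2133,0.0619,0.04,0,0,0,0.04],[-0.2133,0.0619,0.081,0,0,0,0.04],[-0.2133,0.0619,0.081,0,0,0,0.04],[-0.2133,0.0619,0.081,0,0,0,0.04]]]'; python3 - <<'E'
from h import *
print(plan([.5585,-.1233,.048],np.radians(9.67)))
p,d=capture("scene"); cv2.imwrite("pics/s1.png",cv2.resize(p[130:290,170:370,::-1],(750,600),interpolation=cv2.INTER_CUBIC))
E
```

```text
time_s: 2.1
eef_pos: [0.5574, -0.1209, 0.1496]
tool_rot: [0.645, 0.764, -0.001, -0.001]
contact_force: [0.6, -0.0, 0.8]
gripper_width: 0.0402
grip_force: 0.0
(array([-0.0027,  0.001 ,  0.1016]), array([-0.003 , -0.0007,  0.0004]))
```

View pics/s1.png

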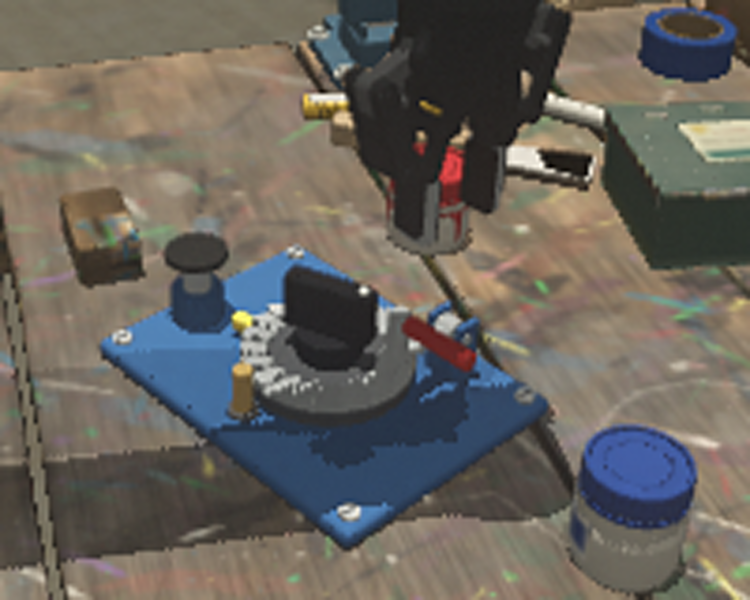

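The open fingers (430,200) hang straight above the red handle (440,345), straddling it along lifter x. I descend and grip it.

```bash
python3 -m crank '[[[-0.0027,0.001,0.04,0,0,0,0.04],[-0.0027,0.001,0.08,0,0,0,0.04],[-0.0027,0.001,0.1015,0,0,0,0.04],[-0.0027,0.001,0.1015,0,0,0,0.04],[-0.0027,0.001,0.1015,0,0,0,0.008],[-0.0027,0.001,0.1015,0,0,0,0.008],[-0.0027,0.001,0.1015,0,0,0,0.008],[-0.0027,0.001,0.1015,0,0,0,0.008],[-0.0027,0.001,0.1015,0,0,0,0.008]]]' 20; python3 - <<'E'
import numpy as np
for t in np.arange(0,2.3,.2):
    th=np.arctan2(24,-45)-t; print(round(t,1), (51*np.cos(th)+45).round(1),(51*np.sin(th)-24).round(1))
E
```

```text
time_s: 3.05
eef_pos: [0.5619, -0.1242, 0.0515]
tool_rot: [0.645, 0.764, 0.002, 0.001]
contact_force: [-2.2, 1.4, 7.0]
gripper_width: 0.0111
grip_force: 21.3
0.0 -0.0 -0.0
0.2 5.7 8.5
0.4 12.9 15.6
0.6 21.4 21.2
0.8 30.9 25.0
1.0 40.9 26.8
1.2 51.1 26.6
1.4 61.0 24.4
1.6 70.3 20.3
1.8 78.6 14.4
2.0 85.5 6.9
2.2 90.9 -1.7
```

```bash
python3 -m crank '[[[0,0.006,-0.0085,0,0,0,0.008],[0,0.013,-0.0156,0,0,0,0.008],[0,0.021,-0.021,0,0,0,0.008],[0,0.031,-0.025,0,0,0,0.008],[0,0.041,-0.027,0,0,0,0.008],[0,0.051,-0.0266,0,0,0,0.008],[0,0.061,-0.0244,0,0,0,0.008],[0,0.070,-0.020,0,0,0,0.008],[0,0.0786,-0.0144,0,0,0,0.008],[0,0.0855,-0.007,0,0,0,0.008],[0,0.089,-0.002,0,0,0,0.008]]]' 20
python3 -m crank '[[[0,0,0,0,0,0,0.008],[0,0,0,0,0,0,0.04],[0,0,0,0,0,0,0.04],[0,0,0,0,0,0,0.04],[0,0,-0.05,0,0,0,0.04],[0,0,-0.09,0,0,0,0.04],[0,0,-0.09,0,0,0,0.04]]]' 20
python3 - <<'E'
from h import *
p,d=capture("top"); P=unproj("top",d)
cv2.imwrite("pics/t2.png",cv2.resize(p[150:290,210:390,::-1],(760,590),interpolation=cv2.INTER_CUBIC))
th=np.radians(9.67); 
# knob grasp: closing axis at lifter 19.5 deg
print(plan([.5355,-.0481,.14],np.radians(9.67+19.5)))
E
```

```text
time_s: 4.15
eef_pos: [0.6481, -0.1091, 0.0496]
tool_rot: [0.645, 0.764, -0.0, 0.0]
contact_force: [-2.1, -1.1, 3.2]
gripper_width: 0.0112
grip_force: 20.4
time_s: 4.85
eef_pos: [0.6528, -0.1103, 0.1483]
tool_rot: [0.645, 0.764, 0.004, 0.006]
contact_force: [-0.2, 0.1, 1.8]
gripper_width: 0.0399
grip_force: 0.0
(array([ 0.0799, -0.1034,  0.0042]), array([ 0.0085,  0.003 , -0.3404]))
```

View pics/t2.png

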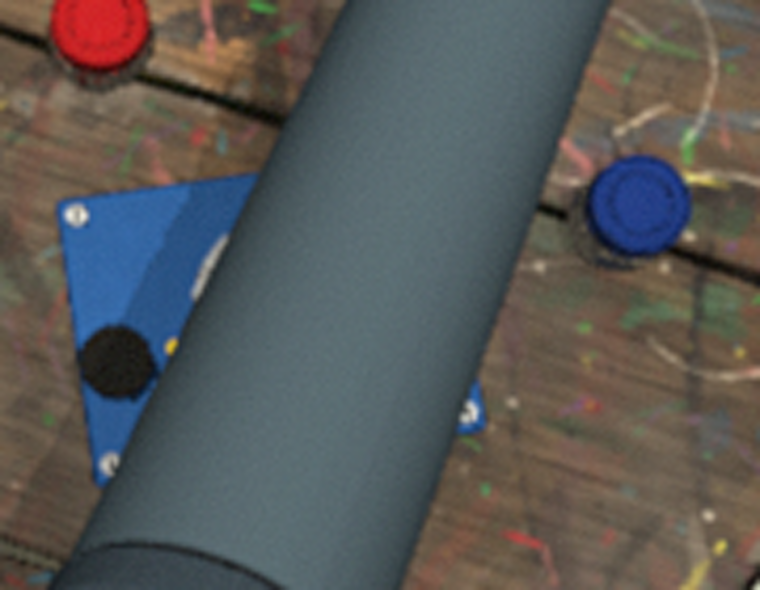

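The arm hides the lifter from the top camera here. I go over the knob and check the pawl in the scene view.

```bash
python3 -m crank '[[[0.03,-0.04,0.0042,0.0085,0.003,-0.1,0.04],[0.06,-0.08,0.0042,0.0085,0.003,-0.2,0.04],[0.0799,-0.1034,0.0042,0.0085,0.003,-0.3404,0.04],[0.0799,-0.1034,0.0042,0.0085,0.003,-0.3404,0.04],[0.0799,-0.1034,0.0042,0.0085,0.003,-0.3404,0.04],[0.0799,-0.1034,0.0042,0.0085,0.003,-0.3404,0.04]]]'; python3 - <<'E'
from h import *
print(plan([.5355,-.0481,.046],np.radians(9.67+19.5)))
p,d=capture("scene"); cv2.imwrite("pics/s2.png",cv2.resize(p[130:290,170:370,::-1],(750,600),interpolation=cv2.INTER_CUBIC))
E
```

```text
time_s: 5.5
eef_pos: [0.5332, -0.048, 0.1367]
tool_rot: [0.507, 0.862, -0.002, -0.003]
contact_force: [1.1, -1.1, 0.0]
gripper_width: 0.0397
grip_force: 0.0
(array([-0.0015,  0.0026,  0.0907]), array([-0.007 , -0.0033, -0.0012]))
```

View pics/s2.png

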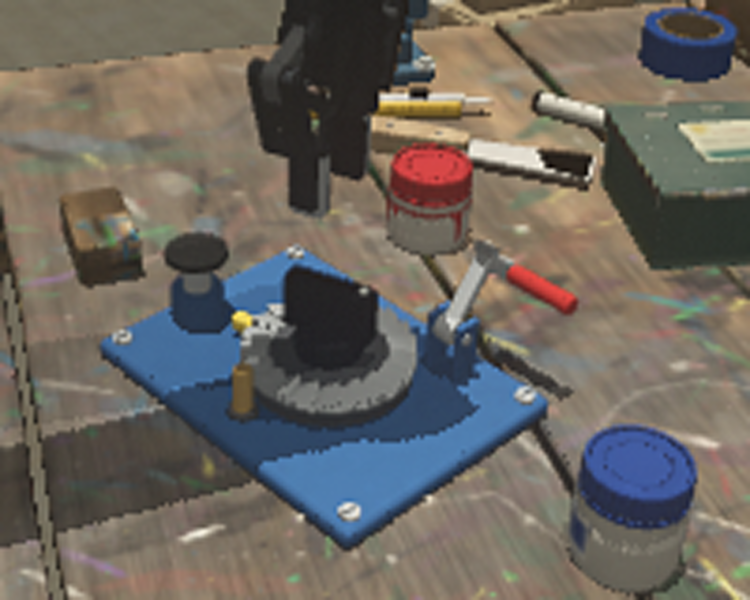

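```bash
python3 -m crank '[[[-0.0015,0.0026,0.04,0,0,0,0.04],[-0.0015,0.0026,0.08,0,0,0,0.04],[-0.0015,0.0026,0.09,0,0,0,0.04],[-0.0015,0.0026,0.09,0,0,0,0.04],[-0.0015,0.0026,0.09,0,0,0,0.012],[-0.0015,0.0026,0.09,0,0,0,0.012],[-0.0015,0.0026,0.09,0,0,0,0.012],[-0.0015,0.0026,0.09,0,0,0,0.012]]]' 40; python3 - <<'E'
from h import *
p,d=capture("scene"); P=unproj("scene",d)
hsv=cv2.cvtColor(p,cv2.COLOR_RGB2HSV); m=((hsv[...,0]<6)|(hsv[...,0]>174))&(hsv[...,1]>150); 
y=np.radians(9.67); Rz=np.array([[np.cos(y),-np.sin(y)],[np.sin(y),np.cos(y)]])
q=P[m]; L=np.c_[(q[:,:2]-[.5355,-.0481])@Rz,q[:,2]]; k=(L[:,1]<-.055)&(L[:,1]>-.1)&(abs(L[:,0])<.13); print(k.sum(),np.median(L[k],0))
o=get_obs(); print(o["ft_torque"],o["contact_force"],o["gripper_width"],o["grip_force"],o["eef_pos"])
E
```

```text
time_s: 6.35
eef_pos: [0.5361, -0.0481, 0.0474]
tool_rot: [0.506, 0.862, -0.002, -0.002]
contact_force: [2.7, -0.7, -0.7]
gripper_width: 0.0153
grip_force: 43.0
88 [ 0.09760621 -0.07691077  0.06886191]
[-0.08098712 -0.6950083   0.03862504] [ 2.23562097 -0.25754736 -0.85530487] 0.015195498419717617 43.01596820354462 [ 0.53609455 -0.04807352  0.04733728]
```

```bash
cat > st.py <<'E'
from h import *
o=get_obs(); y=R.from_quat(o["tool_rot"]).as_matrix()[:,1]
a=np.arctan2(y[1],y[0])-np.radians(9.67); q=np.pi/2-a; q=(q+np.pi/2)%np.pi-np.pi/2 if q<2.2 else q
print("q",round(q,4),"tq",np.round(o["ft_torque"],3),"F",np.round(o["contact_force"],2),np.round(o["eef_pos"],4),"t",o["time_s"])
E
python3 st.py; python3 -m crank '[[[0,0,0,0,0,-0.1,0.012],[0,0,0,0,0,-0.2,0.012],[0,0,0,0,0,-0.3,0.012],[0,0,0,0,0,-0.4,0.012],[0,0,0,0,0,-0.5,0.012],[0,0,0,0,0,-0.6,0.012],[0,0,0,0,0,-0.7,0.012],[0,0,0,0,0,-0.8,0.012],[0,0,0,0,0,-0.86,0.012],[0,0,0,0,0,-0.9,0.012],[0,0,0,0,0,-0.9,0.012]]]' 40; python3 st.py
```

```text
q 1.2306 tq [-0.081 -0.695  0.039] F [ 2.24 -0.26 -0.86] [ 0.5361 -0.0481  0.0473] t 6.4
time_s: 7.5
eef_pos: [0.5363, -0.0479, 0.0473]
tool_rot: [0.081, 0.997, -0.0, -0.002]
contact_force: [3.6, -1.0, -0.9]
gripper_width: 0.0153
grip_force: 43.0
q 0.3301 tq [-0.32  -0.938  0.092] F [ 3.65 -1.01 -0.87] [ 0.5363 -0.0479  0.0473] t 7.5
```

```bash
python3 -m crank '[[[0,0,0,0,0,-0.02,0.012],[0,0,0,0,0,-0.04,0.012],[0,0,0,0,0,-0.06,0.012]]]'>/dev/null; python3 st.py; for i in 1; do :; done; python3 -m crank '[[[0,0,0,0,0,-0.01,0.012],[0,0,0,0,0,-0.01,0.012]]]'>/dev/null; python3 st.py;  python3 -m crank '[[[0,0,0,0,0,-0.01,0.012],[0,0,0,0,0,-0.01,0.012]]]'>/dev/null; python3 st.py
```

```text
q 0.2696 tq [-0.441 -1.241 -0.188] F [ 5.96 -0.81 -0.68] [ 0.5363 -0.0478  0.0473] t 7.8
q 0.2599 tq [-0.365 -1.198 -0.021] F [ 5.66 -0.41 -0.78] [ 0.5363 -0.0478  0.0473] t 8.0
q 0.25 tq [-0.426 -1.223 -0.089] F [ 4.99 -0.96 -0.83] [ 0.5363 -0.0479  0.0473] t 8.2
```

```bash
cat >> st.py <<'E'
print("  j7",round(o["joint_efforts"][6],3))
E
python3 -m crank '[[[0,0,0,0,0,-0.01,0.012],[0,0,0,0,0,-0.01,0.012]]]'>/dev/null; python3 st.py;  python3 -m crank '[[[0,0,0,0,0,-0.01,0.012],[0,0,0,0,0,-0.01,0.012]]]'>/dev/null; python3 st.py;python3 -m crank '[[[0,0,0,0,0,-0.01,0.012],[0,0,0,0,0,-0.01,0.012]]]'>/dev/null; python3 st.py
```

```text
q 0.2399 tq [-0.407 -1.173 -0.043] F [ 4.63 -0.79 -0.31] [ 0.5363 -0.0478  0.0473] t 8.4
  j7 0.097
q 0.2299 tq [-0.406 -1.229 -0.088] F [ 5.58 -1.84 -0.32] [ 0.5363 -0.0478  0.0473] t 8.6
  j7 0.096
q 0.22 tq [-0.427 -1.213 -0.105] F [ 4.37 -0.49 -0.55] [ 0.5363 -0.0478  0.0473] t 8.8
  j7 0.096
```

```bash
python3 -m crank '[[[0,0,0,0,0,-0.01,0.012],[0,0,0,0,0,-0.01,0.012]]]'>/dev/null; python3 st.py;  python3 -m crank '[[[0,0,0,0,0,-0.01,0.012],[0,0,0,0,0,-0.01,0.012]]]'>/dev/null; python3 st.py;python3 -m crank '[[[0,0,0,0,0,-0.01,0.012],[0,0,0,0,0,-0.01,0.012]]]'>/dev/null; python3 st.py
```

```text
q 0.21 tq [-0.366 -1.22  -0.044] F [ 4.87 -1.09 -0.25] [ 0.5363 -0.0478  0.0473] t 9.0
  j7 0.096
q 0.1999 tq [-0.479 -1.16  -0.062] F [ 5.    0.04 -0.  ] [ 0.5363 -0.0478  0.0473] t 9.2
  j7 0.096
q 0.1899 tq [-0.404 -1.257 -0.067] F [5.15 0.06 0.76] [ 0.5363 -0.0478  0.0473] t 9.4
  j7 0.096
```

```bash
python3 -m crank '[[[0,0,0,0,0,-0.007,0.012],[0,0,0,0,0,-0.007,0.012]]]'>/dev/null; python3 st.py
```

```text
q 0.183 tq [-0.459 -1.217 -0.079] F [ 4.72  0.39 -1.27] [ 0.5363 -0.0478  0.0473] t 9.6
  j7 0.103
```

```bash
python3 -m crank '[[[0,0,0,0,0,-0.006,0.012],[0,0,0,0,0,-0.006,0.012]]]'>/dev/null; python3 st.py
```

```text
q 0.1771 tq [-0.425 -1.267 -0.057] F [ 5.66 -1.07 -0.12] [ 0.5363 -0.0478  0.0473] t 9.8
  j7 0.105
```

```bash
python3 -m crank '[[[0,0,0,0,0,-0.008,0.012],[0,0,0,0,0,-0.008,0.012]]]'>/dev/null; python3 st.py;python3 -m crank '[[[0,0,0,0,0,-0.008,0.012],[0,0,0,0,0,-0.008,0.012]]]'>/dev/null; python3 st.py
```

```text
q 0.169 tq [-0.44  -1.17  -0.127] F [ 5.34 -0.18 -0.72] [ 0.5363 -0.0478  0.0473] t 10.0
  j7 0.101
q 0.1615 tq [-0.389 -1.212 -0.188] F [ 5.43 -0.78 -0.91] [ 0.5363 -0.0478  0.0473] t 10.2
  j7 0.186
```

```bash
python3 -m crank '[[[0,0,0,0,0,-0.004,0.012],[0,0,0,0,0,-0.004,0.012]]]'>/dev/null; python3 st.py
```

```text
q 0.1583 tq [-0.481 -1.229 -0.295] F [ 5.05 -0.3  -0.45] [ 0.5363 -0.0478  0.0473] t 10.4
  j7 0.322
```

```bash
python3 -m crank '[[[0,0,0,0,0,-0.004,0.012],[0,0,0,0,0,-0.007,0.012],[0,0,0,0,0,-0.007,0.012],[0,0,0,0,0,-0.007,0.012]]]'>/dev/null; python3 st.py
```

```text
q 0.1529 tq [-0.413 -1.221 -0.55 ] F [ 5.84 -0.85  0.7 ] [ 0.5363 -0.0478  0.0473] t 10.8
  j7 0.565
```

```bash
python3 -m crank '[[[0,0,0,0,0,0.008,0.012],[0,0,0,0,0,0.012,0.012],[0,0,0,0,0,0.012,0.04],[0,0,0,0,0,0.012,0.04],[0,0,0,0,0,0.012,0.04],[0,0,-0.05,0,0,0.012,0.04],[0,0,-0.1,0,0,0.012,0.04],[0,0,-0.1,0,0,0.012,0.04]]]'>/dev/null; python3 - <<'E'
from h import *
print(plan([.648,-.108,.147],np.radians(9.67)))
p,d=capture("scene"); cv2.imwrite("pics/s3.png",cv2.resize(p[130:290,170:370,::-1],(750,600),interpolation=cv2.INTER_CUBIC))
E
```

```text
(array([-0.1073, -0.0605,  0.0064]), array([0.003 , 0.0022, 1.408 ]))
```

View pics/s3.png

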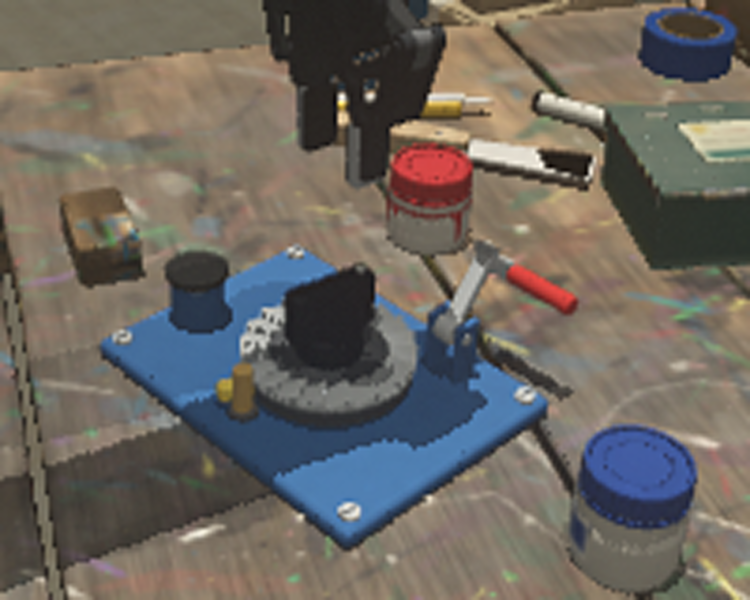

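The lug (228,390) rests against the brass stop (243,388), and the pawl is still thrown back (handle at 540,288). I move to the handle.

```bash
python3 -m crank '[[[-0.03,-0.02,0.006,0,0,0.14,0.04],[-0.06,-0.04,0.006,0,0,0.28,0.04],[-0.09,-0.05,0.006,0,0,0.42,0.04],[-0.1073,-0.0605,0.006,0,0,0.56,0.04],[-0.1073,-0.0605,0.006,0,0,0.7,0.04],[-0.1073,-0.0605,0.006,0,0,0.84,0.04],[-0.1073,-0.0605,0.006,0,0,0.98,0.04],[-0.1073,-0.0605,0.006,0,0,1.12,0.04],[-0.1073,-0.0605,0.006,0,0,1.26,0.04],[-0.1073,-0.0605,0.006,0,0,1.408,0.04],[-0.1073,-0.0605,0.006,0,0,1.408,0.04],[-0.1073,-0.0605,0.006,0,0,1.408,0.04]]]'; python3 - <<'E'
from h import *
print(plan([.648,-.108,.049],np.radians(9.67)))
E
```

```text
time_s: 12.85
eef_pos: [0.6416, -0.1071, 0.138]
tool_rot: [0.644, 0.765, -0.004, -0.005]
contact_force: [0.2, -0.2, 0.4]
gripper_width: 0.0398
grip_force: 0.0
(array([-0.0022,  0.0072,  0.0889]), array([-0.012 , -0.0022,  0.0036]))
```

```bash
python3 -m crank '[[[-0.001,0.004,0.04,-0.006,0,0,0.04],[-0.001,0.004,0.08,-0.006,0,0,0.04],[-0.001,0.004,0.089,-0.006,0,0,0.04],[-0.001,0.004,0.089,-0.006,0,0,0.04],[-0.001,0.004,0.089,-0.006,0,0,0.008],[-0.001,0.004,0.089,-0.006,0,0,0.008],[-0.001,0.004,0.089,-0.006,0,0,0.008],[-0.001,0.004,0.089,-0.006,0,0,0.008],[-0.001,0.004,0.089,-0.006,0,0,0.008]]]' 20; python3 - <<'E'
import numpy as np
for t in np.arange(2.2,-.1,-.2):
    f=lambda t:np.array([51*np.cos(2.652-t),51*np.sin(2.652-t)])
    print(round(t,1), (f(t)-f(2.2)).round(1))
E
```

```text
time_s: 13.75
eef_pos: [0.6489, -0.1084, 0.0529]
tool_rot: [0.645, 0.764, 0.001, 0.001]
contact_force: [2.1, -1.2, 5.0]
gripper_width: 0.0107
grip_force: 22.2
2.2 [0. 0.]
2.0 [-5.3  8.7]
1.8 [-12.3  16.1]
1.6 [-20.6  22. ]
1.4 [-29.9  26.2]
1.2 [-39.8  28.4]
1.0 [-50.   28.6]
0.8 [-60.   26.7]
0.6 [-69.5  22.9]
0.4 [-78.   17.3]
0.2 [-85.2  10.2]
-0.0 [-90.9   1.7]
```

```bash
python3 -m crank '[[[0,-0.0053,-0.0087,0,0,0,0.008],[0,-0.0123,-0.0161,0,0,0,0.008],[0,-0.0206,-0.022,0,0,0,0.008],[0,-0.03,-0.0262,0,0,0,0.008],[0,-0.04,-0.0284,0,0,0,0.008],[0,-0.05,-0.0286,0,0,0,0.008],[0,-0.06,-0.0267,0,0,0,0.008],[0,-0.0695,-0.0229,0,0,0,0.008],[0,-0.076,-0.019,0,0,0,0.008],[0,-0.079,-0.017,0,0,0,0.008],[0,-0.079,-0.017,0,0,0,0.008],[0,-0.079,-0.017,0,0,0,0.03]]]' 20
python3 -m crank '[[[0,0,0,0,0,0,0.04],[0,0,0,0,0,0,0.04],[0,0,0,0,0,0,0.04],[0,0,-0.05,0,0,0,0.04],[0,0,-0.08,0,0,0,0.04],[0,0,-0.08,0,0,0,0.04]]]' 20
python3 - <<'E'
from h import *
print(plan([.5363,-.0478,.147],np.radians(9.67+90)-.16))
p,d=capture("scene"); cv2.imwrite("pics/s4.png",cv2.resize(p[130:290,170:370,::-1],(750,600),interpolation=cv2.INTER_CUBIC))
E
```

```text
time_s: 14.95
eef_pos: [0.5654, -0.1205, 0.0662]
tool_rot: [0.645, 0.764, -0.002, -0.005]
contact_force: [-1.3, 0.7, -0.2]
gripper_width: 0.0247
grip_force: 0.0
time_s: 15.55
eef_pos: [0.5722, -0.1222, 0.1525]
tool_rot: [0.645, 0.764, 0.002, 0.002]
contact_force: [0.5, -0.8, 0.4]
gripper_width: 0.0399
grip_force: 0.0
(array([ 0.0794, -0.0229,  0.0053]), array([ 0.0044,  0.0045, -1.4106]))
```

View pics/s4.png

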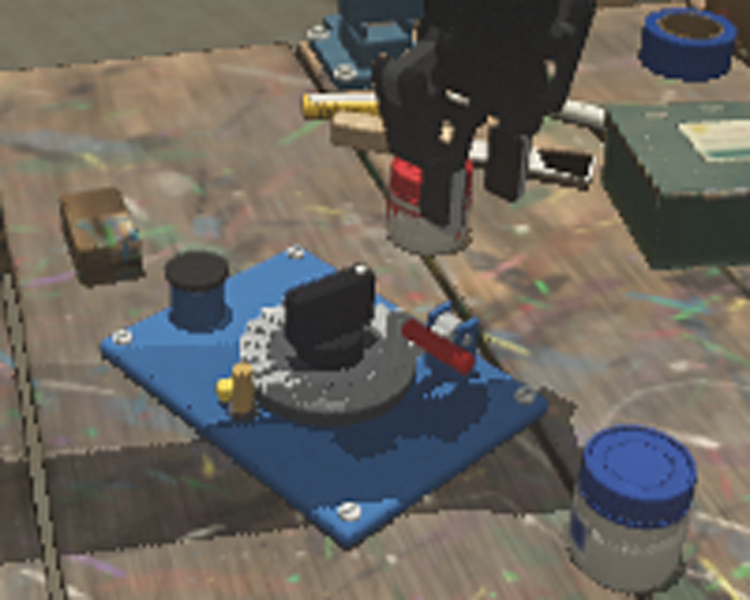

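The pawl's handle (438,345) is back down over the teeth and the lug is still at the stop. I return to the knob.

```bash
python3 -m crank '[[[0.03,-0.01,0.003,0,0,-0.14,0.032],[0.06,-0.02,0.003,0,0,-0.28,0.032],[0.0794,-0.0229,0.003,0,0,-0.42,0.032],[0.0794,-0.0229,0.003,0,0,-0.56,0.032],[0.0794,-0.0229,0.003,0,0,-0.7,0.032],[0.0794,-0.0229,0.003,0,0,-0.84,0.032],[0.0794,-0.0229,0.003,0,0,-0.98,0.032],[0.0794,-0.0229,0.003,0,0,-1.12,0.032],[0.0794,-0.0229,0.003,0,0,-1.26,0.032],[0.0794,-0.0229,0.003,0,0,-1.4106,0.032],[0.0794,-0.0229,0.003,0,0,-1.4106,0.032],[0.0794,-0.0229,0.003,0,0,-1.4106,0.032]]]'; python3 - <<'E'
from h import *
print(plan([.5360,-.0480,.048],np.radians(9.67+90)-.16))
E
```

```text
time_s: 16.8
eef_pos: [0.5316, -0.0466, 0.1438]
tool_rot: [-0.003, 1.0, 0.001, -0.003]
contact_force: [-0.2, 0.4, 0.2]
gripper_width: 0.0319
grip_force: 0.0
(array([-0.0049, -0.0015,  0.0958]), array([ 0.0011, -0.0056, -0.0029]))
```

```bash
python3 -m crank '[[[-0.003,-0.0015,0.04,0,0,0,0.032],[-0.003,-0.0015,0.08,0,0,0,0.032],[-0.003,-0.0015,0.0958,0,0,0,0.032],[-0.003,-0.0015,0.0958,0,0,0,0.032],[-0.003,-0.0015,0.0958,0,0,0,0.012],[-0.003,-0.0015,0.0958,0,0,0,0.012],[-0.003,-0.0015,0.0958,0,0,0,0.012],[-0.003,-0.0015,0.0958,0,0,0,0.012]]]' 40; python3 st.py
```

```text
time_s: 17.6
eef_pos: [0.535, -0.0478, 0.0487]
tool_rot: [-0.004, 1.0, 0.001, -0.002]
contact_force: [1.2, 1.2, -5.4]
gripper_width: 0.0154
grip_force: 40.8
q 0.1602 tq [-0.106 -0.163 -0.216] F [ 1.16  1.21 -5.37] [ 0.535  -0.0478  0.0487] t 17.6
  j7 0.142
```

```bash
python3 -m crank '[[[0,0,0,0,0,0.03,0.012],[0,0,0,0,0,0.06,0.012],[0,0,0,0,0,0.09,0.012],[0,0,0,0,0,0.12,0.012],[0,0,0,0,0,0.15,0.012],[0,0,0,0,0,0.18,0.012],[0,0,0,0,0,0.21,0.012],[0,0,0,0,0,0.24,0.012],[0,0,0,0,0,0.27,0.012],[0,0,0,0,0,0.30,0.012],[0,0,0,0,0,0.30,0.012],[0,0,0,0,0,0.30,0.012]]]'; python3 st.py
python3 -m crank '[[[0,0,0,0,0,0.03,0.012],[0,0,0,0,0,0.06,0.012],[0,0,0,0,0,0.09,0.012],[0,0,0,0,0,0.12,0.012],[0,0,0,0,0,0.15,0.012],[0,0,0,0,0,0.18,0.012],[0,0,0,0,0,0.21,0.012],[0,0,0,0,0,0.24,0.012],[0,0,0,0,0,0.27,0.012],[0,0,0,0,0,0.30,0.012],[0,0,0,0,0,0.32,0.012],[0,0,0,0,0,0.32,0.012]]]' >/dev/null; python3 st.py
```

```text
time_s: 18.8
eef_pos: [0.5351, -0.0475, 0.0489]
tool_rot: [0.145, 0.989, 0.001, -0.002]
contact_force: [1.4, 2.4, -12.7]
gripper_width: 0.0158
grip_force: 39.7
q 0.4605 tq [ 0.571 -0.357 -0.048] F [  1.35   2.45 -12.65] [ 0.5351 -0.0475  0.0489] t 18.8
  j7 0.071
q 0.7812 tq [ 0.943 -0.535  0.049] F [  2.63   5.27 -15.21] [ 0.5352 -0.0472  0.0488] t 20.0
  j7 -0.102
```

```bash
python3 -m crank '[[[0,0,0,0,0,0.03,0.012],[0,0,0,0,0,0.06,0.012],[0,0,0,0,0,0.09,0.012],[0,0,0,0,0,0.12,0.012],[0,0,0,0,0,0.15,0.012],[0,0,0,0,0,0.18,0.012],[0,0,0,0,0,0.21,0.012],[0,0,0,0,0,0.24,0.012],[0,0,0,0,0,0.24,0.012],[0,0,0,0,0,0.24,0.012]]]'>/dev/null; python3 st.py
python3 -m crank '[[[0,0,0,0,0,-0.01,0.012],[0,0,0,0,0,-0.02,0.012],[0,0,0,0,0,-0.03,0.012],[0,0,0,0,0,-0.03,0.012]]]'>/dev/null; python3 st.py;python3 -m crank '[[[0,0,0,0,0,-0.01,0.012],[0,0,0,0,0,-0.01,0.012]]]'>/dev/null; python3 st.py
```

```text
q 1.0214 tq [ 0.936 -0.539 -0.037] F [  3.75   4.55 -16.25] [ 0.5354 -0.0471  0.0489] t 21.0
  j7 -0.014
q 0.9919 tq [ 0.988 -0.647 -0.15 ] F [  2.81   4.42 -15.55] [ 0.5353 -0.0471  0.0488] t 21.4
  j7 0.094
q 0.9819 tq [ 1.019 -0.592 -0.062] F [  1.69   4.87 -16.07] [ 0.5353 -0.0471  0.0489] t 21.6
  j7 0.095
```

```bash
python3 -m crank '[[[0,0,0,0,0,-0.008,0.012],[0,0,0,0,0,-0.008,0.012]]]'>/dev/null; python3 st.py;python3 -m crank '[[[0,0,0,0,0,-0.008,0.012],[0,0,0,0,0,-0.008,0.012]]]'>/dev/null; python3 st.py
```

```text
q 0.974 tq [ 0.982 -0.549 -0.114] F [  2.94   4.52 -16.51] [ 0.5354 -0.0472  0.0489] t 21.8
  j7 0.098
q 0.966 tq [ 0.976 -0.586 -0.073] F [  2.77   4.1  -15.64] [ 0.5353 -0.0471  0.0488] t 22.0
  j7 0.098
```

```bash
python3 -m crank '[[[0,0,0,0,0,-0.007,0.012],[0,0,0,0,0,-0.007,0.012]]]'>/dev/null; python3 st.py
```

```text
q 0.959 tq [ 0.963 -0.572 -0.129] F [  2.8    5.21 -16.01] [ 0.5353 -0.0471  0.0489] t 22.2
  j7 0.1
```

```bash
python3 -m crank '[[[0,0,0,0,0,-0.006,0.012],[0,0,0,0,0,-0.006,0.012]]]'>/dev/null; python3 st.py
```

```text
q 0.9531 tq [ 0.943 -0.621 -0.052] F [  2.75   3.92 -15.61] [ 0.5353 -0.0472  0.0489] t 22.4
  j7 0.102
```

```bash
python3 -m crank '[[[0,0,0,0,0,-0.006,0.012],[0,0,0,0,0,-0.006,0.012]]]'>/dev/null; python3 st.py
```

```text
q 0.947 tq [ 0.977 -0.526 -0.084] F [  2.12   5.57 -15.58] [ 0.5353 -0.0471  0.0488] t 22.6
  j7 0.102
```

```bash
python3 -m crank '[[[0,0,0,0,0,-0.006,0.012],[0,0,0,0,0,-0.006,0.012]]]'>/dev/null; python3 st.py
```

```text
q 0.9411 tq [ 0.994 -0.52  -0.124] F [  2.57   5.11 -14.48] [ 0.5353 -0.0472  0.0489] t 22.8
  j7 0.103
```

```bash
python3 -m crank '[[[0,0,0,0,0,-0.006,0.012],[0,0,0,0,0,-0.006,0.012]]]'>/dev/null; python3 st.py
```

```text
q 0.9355 tq [ 1.011 -0.531 -0.173] F [  2.48   5.29 -16.36] [ 0.5353 -0.0471  0.0489] t 23.0
  j7 0.17
```

```bash
python3 -m crank '[[[0,0,0,0,0,-0.004,0.012],[0,0,0,0,0,-0.004,0.012]]]'>/dev/null; python3 st.py
```

```text
q 0.9323 tq [ 0.984 -0.554 -0.316] F [  2.8    4.61 -16.26] [ 0.5353 -0.0472  0.0489] t 23.2
  j7 0.292
```

```bash
python3 -m crank '[[[0,0,0,0,0,-0.004,0.012],[0,0,0,0,0,-0.006,0.012],[0,0,0,0,0,-0.006,0.012],[0,0,0,0,0,-0.006,0.012]]]'>/dev/null; python3 st.py
```

```text
q 0.9275 tq [ 0.939 -0.585 -0.469] F [  2.97   4.99 -15.43] [ 0.5352 -0.0472  0.0488] t 23.6
  j7 0.469
```

```bash
python3 -m crank '[[[0,0,0,0,0,0.004,0.012],[0,0,0,0,0,0.006,0.012],[0,0,0,0,0,0.006,0.032],[0,0,0,0,0,0.006,0.032],[0,0,0,0,0,0.006,0.032],[0,0,-0.05,0,0,0.006,0.032],[0,0,-0.1,0,0,0.006,0.032],[0.0,0,-0.14,0,0,0.006,0.032],[0.0,0,-0.14,0,0,0.006,0.032]]]'; python3 - <<'E'
from h import *
p,d=capture("scene"); cv2.imwrite("pics/s5.png",cv2.resize(p[130:290,170:370,::-1],(750,600),interpolation=cv2.INTER_CUBIC))
P=unproj("scene",d); y=np.radians(9.67); Rz=np.array([[np.cos(y),-np.sin(y)],[np.sin(y),np.cos(y)]])
L=(P[...,:2]-[.5355,-.0481])@Rz
m=(P[...,2]>.055)&(P[...,2]<.09)&(np.hypot(*np.moveaxis(L,-1,0))<.034); q=L[m]
w,v=np.linalg.eigh(np.cov(q.T)); print(len(q),"bar q",-np.degrees(np.arctan2(v[1,1],v[0,1]))/57.3)
E
```

```text
time_s: 24.5
eef_pos: [0.5416, -0.0505, 0.1969]
tool_rot: [0.372, 0.928, 0.003, 0.005]
contact_force: [0.1, -0.3, -0.1]
gripper_width: 0.032
grip_force: 0.0
336 bar q -2.204983102682753
```

View pics/s5.png

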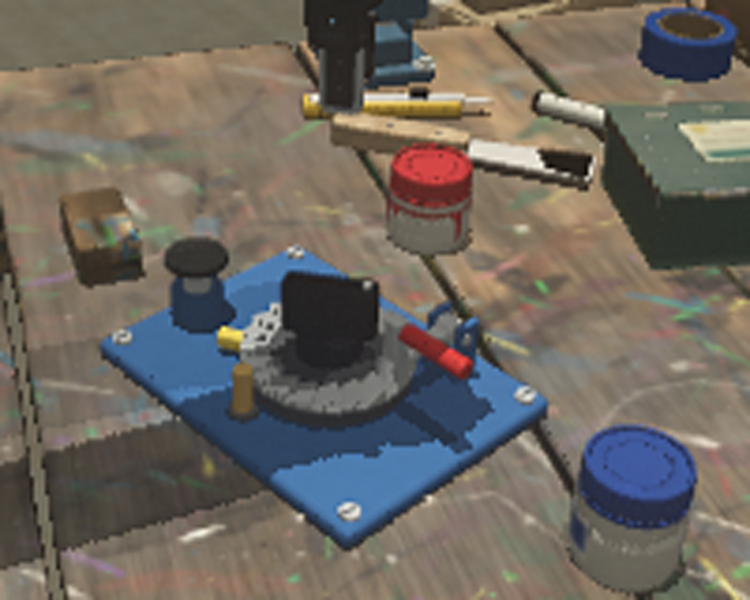

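The pawl handle is down (435,350), the lug is three clicks off the stop at (230,340), and the bar measures about 0.94 rad. The gripper is clear, so I hand in.

```bash
python3 -c "
from bench import *
print(close_job())"
```

```text
the job is handed in; nothing more can be done
None
```

Job handed in at about 24.5 s of robot time, verdict not shown: the pawl is down in the teeth, the knob rests eased back on the third click (camera reading about 0.94 rad), the gripper is clear, and the pots and block were never touched; I estimate about 7–8 N on both the stop and the pawl from wrist torque.

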